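# Slide the mixing pot under the thinner pump and dose it

### The job

Slide the mixing pot along the steel plate, without lifting or tipping it, from the yellow-framed place to the blue-framed place until it rests under the red spout and against the black sprung stop pad, pushing the pad in a little but never ramming it. Then press the red pump head fully down, gently, and let it come up again. Leave the pot standing there against the pad with its handle square to the lane, pointing to the robot's side, and do not disturb the jar, the spray can or the brush.

Things in the scene. Friction and masses are not known exactly. Their poses are not given: they have to be found in the camera images.
- station: Fixed steel plate, 300 x 540 x 8 mm, origin at bench level, top at its z = 0.008. Its +x points away from the robot, +y to the robot's left. Plate spans x -0.14 to 0.16, y -0.31 to 0.23. The slide lane runs along y at x = 0: yellow frame (start) centred at (0, 0.12), blue frame (dosing place) at (0, -0.0975), each 130 mm in x and 180 to 190 mm in y.
- pot: Loose open aluminium pot, outer diameter 104 mm at the foot, 110 mm at the rim, 85 mm tall, wall 4 mm, 0.55 to 0.95 kg. Origin: centre of its underside, z up; the handle runs along its -x. It starts on the plate in the yellow frame, handle roughly towards the robot. Sliding it takes about 1.5 to 6 N.
- handle (a point): Point on the centre line of the pot's black straight bar handle, 97 mm from the pot's axis and 62 mm above its underside. The bar is 16 mm wide and 16 mm tall and runs level along the pot's x from the wall (55 mm) to 156 mm from the axis.
- stop_rail: Fixed rail at the -y end of the lane; origin on the plate's top at station (0, -0.19), axes as the station's. Carries a yellow block (60 x 80 x 40 mm) with a black sprung pad on its +y side. The block is clamped at a different setting each time, NOT measured: it does not slide, find it by touch. More than 8 N between pot and stop is ramming.
- pad_mid (a point): Fixed reference point, not the real pad: where the pad's face is at the middle setting (pad out). The true face lies up to 25 mm nearer (+y) or further (-y). The pad is 70 mm wide in x, 12 to 56 mm above the plate. It gives 8 mm along -y: 0.6 N at first touch, 3 N fully in, then solid. Touching it, the pot's centre is about 54 mm to the +y of the face.
- spout (a point): Tip of the red spout, 176 mm above the bench with the pump up, over the blue place at station (0.005, -0.0975). It goes down with the pump head. The pot passes under it.
- pump_top (a point): Centre of the top of the red pump head (disc, 42 mm diameter, 14 mm thick), 207 mm above the bench, on a white bottle (66 mm diameter) fixed to the plate behind the blue place. The spout, 10 mm thick, runs from the head to station -x, its upper side about 5 mm below the head's top.
- pump (a joint): Travel of the pump head in m: 0 up, 0.014 fully down (counts beyond 0.011). Sprung: about 2.4 N to start, 8 N fully down, then solid; more than 25 N is too much. It rises by itself when let go.
- jar: Bystander: tint jar with red cap and blue label, 54 mm diameter, 90 mm tall, standing on the plate behind the lane. Origin: centre of its underside.
- can: Bystander: aluminium spray can with a green band, 67 mm diameter, 188 mm tall, standing on the plate behind the lane. Origin: centre of its underside.
- brush: Bystander: paint brush, 180 mm long, lying along its own x on the bench to the left of the plate. Origin: middle of its underside.
Mind the look-alikes: they are no part of the job. What is shaped like the pot but orange is not meant.

How it is judged:
By the outcome, as a careful person would: the job done as asked, in the order asked, and still so for the second after the job is handed in, with the robot touching nothing.
It also fails if it takes over 72 s, if anything falls off the work surface, if the arm or the gripper's body presses on something with over 40 N, if the wrist force passes 120 N, or if a joint passes its speed limit or range.

### The arm

A 6-joint arm with a two-finger parallel gripper is mounted at the origin on the work surface. World frame = base frame: x ahead of the robot, y to its left, z up, the work surface at z = 0. Lengths are in mm, angles in rad, forces in N, time in s.
With the tool pointing down it reaches from about 350 to 775 mm from the base axis. Payload 7.3 kg.
Tool frame: the origin (TCP) lies on the front face of the gripper's body, between the roots of the fingers; the fingertips stand 66 mm ahead of it and the grasp point (between the pads) lies 47 mm ahead of it (bot.tcp_to_grasp is the z of the grasp point in the tool frame, in mm); z points along the fingers, y is the direction in which the jaws open and shut (so a half turn about z gives the same grasp; the last joint's range is limited). The gripper opens to 92 mm and grips with 3 to 60 N. Pads are 19 mm wide; open, the fingers measure 130 mm over their backs; the gripper's body (75 mm by 190 mm) begins 47 mm behind the grasp point.
Start: joints at [1.16, 0.342, 1.524, -0, 1.275, -0.146], TCP at [137.383, 506.719, 292.241] pointing down, gripper open.
Joint ranges: [-2.53, 2.53], [-0.77, 2.02], [0.04, 2.7], [-1, 4.14], [0.28, 2.66], [-3.11, 3.11]. Speed limits (rad/s): [2.57, 2.57, 3.14, 3.14, 3.14, 3.14].

### API

Orientations are given as [roll, pitch, yaw] about the fixed x, y, z axes, in that order (R = Rz(yaw) Ry(pitch) Rx(roll)).
In Python, from plant import bot gives the robot as it stands.
- The arm moves only by the tool carry_out, never from a script. Its argument "deltas" is a list that holds one entry, the list of rows, each a list of 4 numbers: the shift along the tool's x, y, z in mm, then the turn about the tool's z in units of 5 degrees (1.0 is 5 degrees). A call has 1 to 20 rows; each row is the pose to reach, as a shift and turn from the pose commanded when the call began, along the tool's axes at that moment; what a row does not reach only later rows make up. A row lasts 1/10 s, in which the tool goes at most 50 mm and 8.59 degrees, less where a joint would pass 70% of its speed; a pose out of reach is approached as far as the arm can. A call with a gripper value outside its range is refused whole. "fingers" is the finger opening in mm, from 0 to 91.8, set as the call begins (left out, the last holds). The fingers move at their own pace and stop on an object; the grip force is fixed at half the most. Time passes only in rows, so rows that repeat a pose let the fingers close. It gives the time, the measured TCP pose, the force and the opening at its end, in the units of the state.
- bot.get_obs(): the state, without advancing time (a new reading comes with each control period).
- bot.capture(name): name is "scene" or "top"; returns (picture, depth): 420x560x3 uint8, blue, green, red; 420x560 float32, mm along the optical axis (not along the pixel's ray), 0 where there is no reading.
- bot.camera_model(name): a dict with "K" (3x3 intrinsics, pixels), "camera_from_world" (4x4, takes a point from world to camera coordinates). Camera axes: x right, y down, z forward; pixel columns grow to the right and rows downward; lengths in mm; the calibration is good to about 2 mm. A picture is of the moment at which its call begins. camera_model takes no time and is no camera call.
- bot.close_job(): hands the job in, once; it reports no verdict.
The state is a dict: "time": time; "joint_positions": joint angles; "dq": joint speeds; "tau": joint torques, N m; "tool_pos": TCP position; "tcp_rot": TCP orientation; "contact_force": force on the tool from outside, world axes, zero at the start; "moment": the same for the moment, N m; "grip_width": finger opening in mm.
Only numpy, scipy, OpenCV 4.12 (cv2) and the standard library are available. Lean on these libraries where they do the work, as an engineer would, in place of code of your own. Each camera call takes 0.05 s, during which the arm holds its last target. There are 200 camera calls.

## Working session

There is one attempt and no reset: what is moved stays moved. The work goes in short steps, Python scripts to look and compute and a tool call to move; the robot and the scene stay as the last step left them, time stands still between calls to the robot, and variables do not carry over. Pictures are saved under pics/ and viewed, about 8 in all and at most 12, crops included, and the job is handed in when it is done.

Besides the shell and the picture viewer there is one more tool, called after "Request:" as a command line: name --argument value ..., lists and objects as JSON in quotes. carry_out: Moves the arm, as the interface text tells. Its arguments: {"type":"object","properties":{"deltas":{"type":"array","items":{"type":"array","items":{"type":"array","items":{"type":"number"}}}},"fingers":{"type":"number"}},"required":["deltas"]}

```bash
mkdir -p pics; cat > h.py <<'E'
import numpy as np, cv2
from plant import bot
def snap(n,f):
    im,d=bot.capture(n); cv2.imwrite(f'pics/{f}.png',im); np.save(f'pics/{f}.npy',d); return im,d
def world(n,d,u,v,r=1):
    m=bot.camera_model(n);K=np.array(m['K']);T=np.linalg.inv(np.array(m['camera_from_world']))
    w=d[v-r:v+r+1,u-r:u+r+1]; z=np.median(w[w>0])
    return (T@np.r_[np.linalg.inv(K)@[u,v,1]*z,1])[:3]
def cloud(n,d):
    m=bot.camera_model(n);K=np.array(m['K']);T=np.linalg.inv(np.array(m['camera_from_world']))
    v,u=np.indices(d.shape);P=np.stack([(u-K[0,2])/K[0,0]*d,(v-K[1,2])/K[1,1]*d,d],-1)
    W=P@T[:3,:3].T+T[:3,3]; W[d<=0]=np.nan; return W
E
python3 - <<'E'
from h import *
print({k:np.round(v,3) for k,v in bot.get_obs().items()})
snap('top','t0');snap('scene','s0')
E
```

```text
{'time': np.float64(0.0), 'joint_positions': array([ 1.16 ,  0.343,  1.525, -0.   ,  1.275, -0.146]), 'dq': array([-0.001, -0.001,  0.001, -0.001,  0.001,  0.001]), 'tau': array([ 1.0000e-03, -4.3125e+01, -2.4422e+01,  7.2000e-02,  5.6000e-02,
       -0.0000e+00]), 'tool_pos': array([137.266, 506.42 , 291.547]), 'tcp_rot': array([-3.14 , -0.   ,  2.877]), 'contact_force': array([ 0.675, -0.327,  0.898]), 'moment': array([ 0.026,  0.037, -0.06 ]), 'grip_width': np.float64(91.576)}
```

View pics/t0.png

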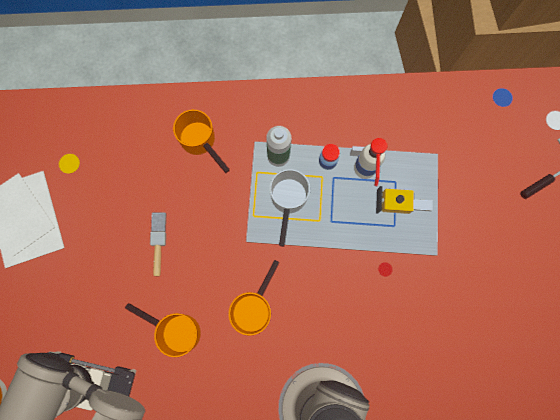

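View pics/s0.png

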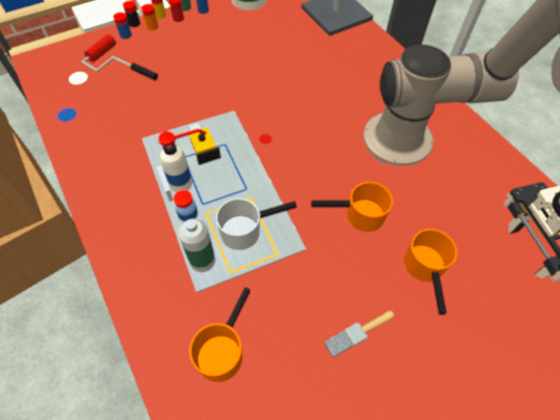

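The top view shows the aluminium pot in the yellow frame at about (290,190) with its handle towards (284,243). The stop pad is near (379,200), the pump head near (379,146), and the plate corners at (255,142), (438,153), (437,255) and (247,242). The scene view agrees, and the orange pots are look-alikes.

```bash
python3 - <<'E'
from h import *
im=cv2.imread('pics/t0.png');d=np.load('pics/t0.npy');W=cloud('top',d)
for n,p in dict(c1=(257,144),c2=(436,155),c3=(435,253),c4=(249,241),y1=(255,173),y2=(322,177),y4=(253,217),y3=(321,221),b1=(333,178),b2=(332,222),b3=(394,226),b0=(396,181),hend=(283,243),hroot=(286,213),hmid=(285,228)).items():
    print(n,np.round(world('top',d,*p),1))
def reg(n,u0,u1,v0,v1,z0,z1,col=None):
    w=W[v0:v1,u0:u1]; m=(w[...,2]>z0)&(w[...,2]<z1)
    if col is not None: m&=col[v0:v1,u0:u1]
    p=w[m]; print(n,len(p),'mean',np.round(p.mean(0),1),'min',np.round(p.min(0),1),'max',np.round(p.max(0),1)); return p
I=im.astype(int);red=(I[...,2]>140)&(I[...,1]<60)&(I[...,0]<60)
rim=reg('rim',262,320,160,215,86,100)
A=np.c_[2*rim[:,:2],np.ones(len(rim))];s=np.linalg.lstsq(A,(rim[:,:2]**2).sum(1),rcond=None)[0];print('circ',s[:2],np.sqrt(s[2]+s[0]**2+s[1]**2))
reg('pump',360,395,130,165,195,215,red)
reg('spout',365,395,150,195,165,205,red)
dark=I.max(2)<60
h=reg('handle',270,300,205,250,60,85,dark)
c=h[:,:2].mean(0);_,_,V=np.linalg.svd(h[:,:2]-c);print('hdir',V[0],'ends',np.round([(h[:,:2]-c)@V[0]][0].min(),1),np.round(((h[:,:2]-c)@V[0]).max(),1))
reg('pad',370,385,180,220,30,80,dark)
reg('block',383,418,180,220,35,60)
reg('blocktop',370,418,170,220,60,150)
reg('can',255,300,115,165,170,205);reg('jar',318,342,138,170,80,110)
s=[cv2.resize(im[120:270,235:445],None,fx=3.8,fy=3.8,interpolation=cv2.INTER_CUBIC)]
cv2.imwrite('pics/c0.png',s[0])
E
```

```text
c1 [738.7 144.5   8.2]
c2 [ 681.1 -377.6    8.4]
c3 [ 394.6 -342.9    8.1]
c4 [452.1 178.    7.6]
y1 [650.7 153.7   7.2]
y2 [629.3 -40.    9.4]
y4 [520.7 164.2   7.1]
y3 [500.4 -29.    7.3]
b1 [625.2 -71.8   8. ]
b2 [495.9 -60.    8.5]
b3 [ 476.2 -234.7    9.9]
b0 [ 607.9 -253.2    8.6]
hend [432.5  83.9  77.9]
hroot [514.   71.8  77.8]
hmid [472.9  76.6  78. ]
rim 221 mean [581.2  60.   91.8] min [524.1   5.7  86.1] max [634.2 112.7  98.1]
circ [578.35205925  58.94542789] 52.596829900546936
pump 179 mean [ 646.5 -161.6  205.6] min [ 602.4 -182.6  196. ] max [ 671.6 -145.6  214.2]
spout 89 mean [ 593.3 -156.7  198.2] min [ 553.2 -167.1  169. ] max [ 640.4 -147.8  204.5]
handle 32 mean [475.9  83.4  77.4] min [427.2  69.6  73. ] max [525.8  94.8  83.7]
hdir [-0.9836826   0.17991258] ends -50.5 48.6
pad 70 mean [ 545.9 -187.5   49.5] min [ 513.9 -194.9   30.4] max [ 581.8 -183.1   67.2]
block 224 mean [ 534.2 -233.9   53.8] min [ 507.6 -283.4   35.1] max [ 573.9 -199.9   60. ]
blocktop 570 mean [ 545.  -232.6   64.8] min [ 507.4 -282.6   60. ] max [ 622.8 -161.9   96.2]
can 340 mean [695.4  83.9 180.5] min [667.7  54.5 170. ] max [725.2 112.1 200.2]
jar 255 mean [673.6 -58.2  96.8] min [651.1 -82.1  80.6] max [699.  -34.7 103.4]
```

View pics/c0.png

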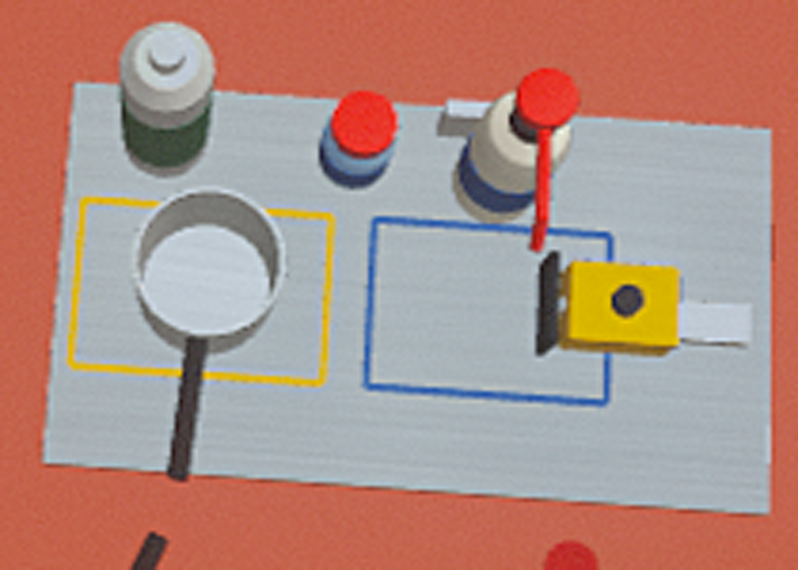

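```bash
cat >> h.py <<'E'
def ray(n,u,v,z):
    m=bot.camera_model(n);K=np.array(m['K']);T=np.linalg.inv(np.array(m['camera_from_world']))
    r=T[:3,:3]@np.linalg.inv(K)@[u,v,1]; c=T[:3,3]; return (c+r*(z-c[2])/r[2])[:2]
def delta(goal,yaw):  # goal TCP xyz, tool yaw -> row (tool pointing down), from measured pose
    o=bot.get_obs();p=o['tool_pos'];a=o['tcp_rot'][2];d=np.array(goal)-p
    t=-np.rad2deg((yaw-a+np.pi)%(2*np.pi)-np.pi)/5
    return np.round([d[0]*np.cos(a)+d[1]*np.sin(a),d[0]*np.sin(a)-d[1]*np.cos(a),-d[2],t],2)
def st():
    o=bot.get_obs();print({k:np.round(o[k],3) for k in('time','tool_pos','tcp_rot','contact_force','grip_width','joint_positions')})
E
python3 - <<'E'
from h import *
f=lambda u,v,z:np.round(ray('top',235+u/3.8,120+v/3.8,z),1)
print('root',f(197,340,78),'end',f(178,476,78)); print('rim',f(135,270,93),f(286,270,93),f(210,188,93),f(210,353,93))
print('pump',f(548,98,207),f(516,98,207),f(579,98,207),f(548,68,207),f(548,129,207)); print('tip',f(538,245,176))
print('pad face top',f(541,255,64),f(537,352,64), 'pad lower?',f(556,255,64))
d=np.load('pics/s0.npy');im=cv2.imread('pics/s0.png').astype(int);W=cloud('scene',d)
w=W[190:225,255:300];m=(im[190:225,255:300].max(2)<70)&(w[...,2]>55)&(w[...,2]<90);h=w[m][:,:2]
c=np.median(h,0);_,_,V=np.linalg.svd(h-c);print('scene handle',c,V[0],len(h))
w=W[190:255,210:265];r=w[(w[...,2]>87)&(w[...,2]<98)];print('scene rim',r.min(0),r.max(0))
w=W[125:160,155:185];r=w[(w[...,2]>201)&(w[...,2]<215)];print('scene pump',r.min(0),r.max(0),np.median(r,0))
print(delta([475,77,205],np.pi-.17))
E
```

```text
root [523.6  69.1] end [426.5  87.3]
rim [573.3 111.1] [568.4   3.8] [631.4  54.7] [510.7  60.9]
pump [ 649.3 -165.9] [ 650.3 -144.8] [ 648.4 -186.3] [ 670.1 -167.7] [ 628. -164.]
tip [ 557.6 -157.7]
pad face top [ 578.4 -185. ] [ 506.6 -175.8] pad lower? [ 577.9 -195.9]
scene handle [479.97051684  82.54457922] [ 0.98203011 -0.18872429] 189
scene rim [527.85377845   3.98486056  87.00440511] [680.93444406 113.53364818  97.8355557 ]
scene pump [ 608.16842866 -188.93923845  201.48550975] [ 675.17199009 -145.2810275   212.75328164] [ 652.53953982 -161.51932524  208.4782154 ]
[-438.35 -326.1    86.62   -1.09]
```

Request:
carry_out --deltas '[[[-40,-30,0,0],[-80,-60,0,0],[-120,-89,0,0],[-160,-119,0,0],[-200,-149,5,-0.2],[-240,-179,10,-0.4],[-280,-208,20,-0.6],[-320,-238,40,-0.8],[-360,-268,60,-0.9],[-400,-297,75,-0.92],[-437,-325,86,-0.92],[-437,-325,86,-0.92],[-437,-325,86,-0.92]]]' --fingers 60

```text
time: 1.4
tool_pos: [474.3, 77.6, 205.4]
tcp_rot: [-3.141, -0.002, 2.954]
contact_force: [-0.2, 0.6, -0.4]
grip_width: 59.9
```

```bash
python3 - <<'E'
from h import *
st();print(delta([476.2,78,117],2.957))
im,d=snap('scene','s1');cv2.imwrite('pics/s1c.png',cv2.resize(im[110:290,130:370],None,fx=3.2,fy=3.2))
E
```

```text
{'time': np.float64(1.4), 'tool_pos': array([474.263,  77.591, 205.385]), 'tcp_rot': array([-3.141e+00, -2.000e-03,  2.954e+00]), 'contact_force': array([-0.211,  0.6  , -0.389]), 'grip_width': np.float64(59.869), 'joint_positions': array([ 0.002,  0.356,  1.769,  0.   ,  1.019, -1.381])}
[-1.830e+00  7.600e-01  8.838e+01 -3.000e-02]
```

View pics/s1c.png

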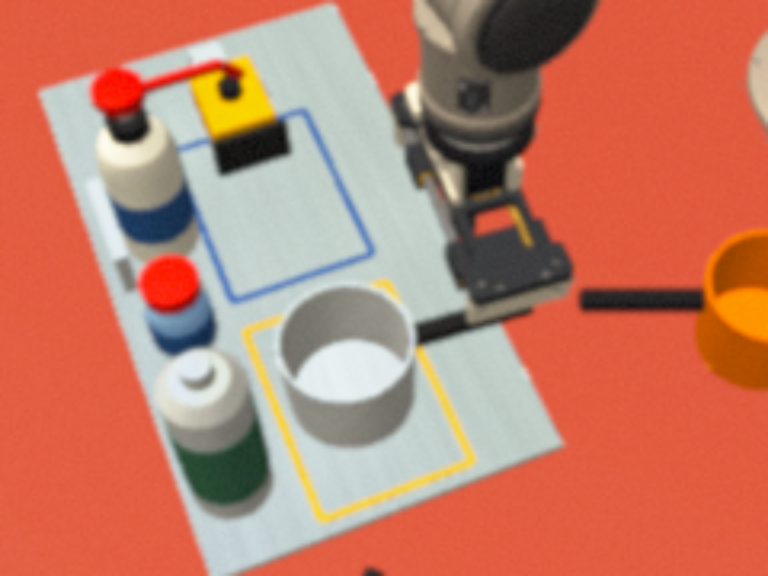

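The gripper hangs over the handle at about (490,310) in the crop. The orange pot's handle, ending near (580,300), is clear of it. Next I go down and grip.

Request:
carry_out --deltas '[[[-1,0.5,20,0],[-2,0.5,45,0],[-2,0.5,65,0],[-2,0.5,80,0],[-2,0.5,88,0],[-2,0.5,88,0],[-2,0.5,88,0]]]' --fingers 50

```text
time: 2.15
tool_pos: [476.2, 79.5, 119.0]
tcp_rot: [3.141, 0.001, 2.958]
contact_force: [0.1, 0.2, -1.0]
grip_width: 49.6
```

Request:
carry_out --deltas '[[[0,0,0,0],[0,0,0,0],[0,0,0,0],[0,0,0,0],[0,0,0,0],[0,0,0,0],[0,0,0,0]]]' --fingers 10

```text
time: 2.85
tool_pos: [476.2, 78.8, 118.3]
tcp_rot: [3.141, 0.0, 2.957]
contact_force: [0.2, 0.7, 2.4]
grip_width: 15.9
```

```bash
python3 - <<'E'
from h import *
st();o=bot.get_obs();print(o['moment'])
d=bot.capture('top')[1];W=cloud('top',d)
w=W[160:215,262:320];r=w[(w[...,2]>86)&(w[...,2]<98)];print('rim',r.min(0),r.max(0))
E
```

```text
{'time': np.float64(2.85), 'tool_pos': array([476.188,  78.835, 118.322]), 'tcp_rot': array([3.141, 0.   , 2.957]), 'contact_force': array([0.221, 0.706, 2.431]), 'grip_width': np.float64(15.95), 'joint_positions': array([ 0.005,  0.489,  1.857,  0.   ,  0.796, -1.381])}
[0.1046781  0.05026877 0.09774654]
rim [590.47867596   8.23735371  86.14690725] [633.96852801 111.83586502  97.7064957 ]
```

Request:
carry_out --deltas '[[[0,-3,0,-0.1],[-0.5,-9,0,-0.25],[-1,-18,0,-0.4],[-1.5,-29,0,-0.55],[-2,-41,0,-0.7],[-2.5,-53,0,-0.8],[-3.5,-65,0,-0.87],[-4,-77,0,-0.87],[-4.5,-89,0,-0.87],[-5,-101,0,-0.87],[-5.5,-113,0,-0.87],[-6.5,-125,0,-0.87],[-7,-136,0,-0.87],[-7.5,-146,0,-0.87],[-8,-153,0,-0.87],[-8,-158,0,-0.87],[-8,-160,0,-0.87],[-8,-161.5,0,-0.87],[-8,-161.5,0,-0.87],[-8,-161.5,0,-0.87]]]'

```text
time: 4.9
tool_pos: [454.5, -81.4, 118.3]
tcp_rot: [-3.141, 0.0, 3.033]
contact_force: [1.7, 3.2, 2.9]
grip_width: 15.6
```

```bash
python3 - <<'E'
from h import *
st();im,d=snap('top','t2');W=cloud('top',d)
cv2.imwrite('pics/t2c.png',cv2.resize(im[120:270,235:445],None,fx=3.8,fy=3.8,interpolation=cv2.INTER_CUBIC))
E
```

```text
{'time': np.float64(4.9), 'tool_pos': array([454.45 , -81.449, 118.255]), 'tcp_rot': array([-3.141,  0.   ,  3.033]), 'contact_force': array([1.651, 3.217, 2.868]), 'grip_width': np.float64(15.605), 'joint_positions': array([-0.344,  0.461,  1.913, -0.   ,  0.767, -1.806])}
```

View pics/t2c.png

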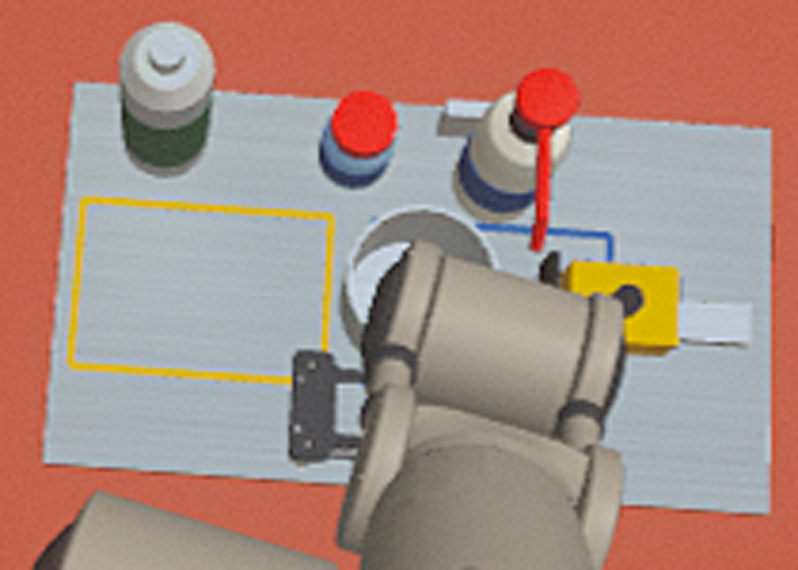

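```bash
python3 - <<'E'
from h import *
for n in('t2','s2'):
    d=np.load(f'pics/{n}.npy') if n=='t2' else snap('scene','s2')[1]
    W=cloud('top' if n=='t2' else 'scene',d).reshape(-1,3);W=W[~np.isnan(W[:,0])]
    # station coords
    c,s=np.cos(.109),np.sin(.109);q=W[:,:2]-[561.8,-58];S=np.c_[q[:,0]*c-q[:,1]*s,q[:,0]*s+q[:,1]*c,W[:,2]]
    a=S[(S[:,1]>-190)&(S[:,1]<60)&(S[:,0]<0)&(S[:,0]>-140)]
    for z in range(110,420,30):
        b=a[(a[:,2]>z)&(a[:,2]<z+30)]
        if len(b)>3:print(n,z,len(b),np.round(np.percentile(b[:,0],98)),np.round(b[:,1].min()),np.round(b[:,1].max()))
E
```

```text
t2 110 20 -132.0 13.0 29.0
t2 140 371 -73.0 12.0 59.0
t2 350 33 -55.0 12.0 36.0
t2 380 1093 -62.0 -104.0 35.0
t2 410 1071 -79.0 -97.0 34.0
s2 110 253 -67.0 -122.0 53.0
s2 140 909 -68.0 -129.0 60.0
s2 170 156 -80.0 -51.0 -17.0
s2 200 161 -67.0 -87.0 3.0
s2 230 219 -66.0 -45.0 5.0
s2 260 286 -66.0 -51.0 5.0
s2 290 175 -66.0 -45.0 5.0
s2 320 118 -58.0 12.0 32.0
s2 350 425 -49.0 -91.0 38.0
s2 380 1069 -53.0 -99.0 37.0
s2 410 961 -74.0 -97.0 36.0
```

The arm stays at station x < -49 mm, clear of the spout tip near 0. I approach slowly, then creep.

Request:
carry_out --deltas '[[[0,-2,0,0],[0,-4,0,0],[0,-6,0,0],[0,-8,0,0],[0,-10,0,0],[0,-12,0,0],[0,-14,0,0],[0,-16,0,0],[0,-18,0,0],[0,-20,0,0]]]'

```text
time: 6.0
tool_pos: [452.1, -101.0, 118.2]
tcp_rot: [3.141, -0.0, 3.033]
contact_force: [0.7, 5.1, 4.0]
grip_width: 16.2
```

Request:
carry_out --deltas '[[[0,-0.5,0,0],[0,-1,0,0],[0,-1.5,0,0],[0,-2,0,0],[0,-2.5,0,0],[0,-3,0,0]]]'

```text
time: 6.6
tool_pos: [451.7, -103.9, 118.1]
tcp_rot: [3.141, -0.001, 3.033]
contact_force: [0.6, 5.4, 3.9]
grip_width: 15.7
```

Request:
carry_out --deltas '[[[0,-0.5,0,0],[0,-1,0,0],[0,-1.5,0,0],[0,-2,0,0],[0,-2.5,0,0],[0,-3,0,0]]]'

```text
time: 7.2
tool_pos: [451.4, -106.8, 118.1]
tcp_rot: [3.141, -0.001, 3.033]
contact_force: [0.7, 6.5, 3.7]
grip_width: 15.6
```

Request:
carry_out --deltas '[[[0,-0.5,0,0],[0,-1,0,0],[0,-1.5,0,0],[0,-2,0,0]]]'

```text
time: 7.6
tool_pos: [451.2, -108.9, 118.1]
tcp_rot: [3.141, -0.001, 3.033]
contact_force: [0.4, 5.5, 4.0]
grip_width: 15.9
```

```bash
python3 - <<'E'
from h import *
st();im,d=snap('scene','s3');cv2.imwrite('pics/s3c.png',cv2.resize(im[110:260,130:330],None,fx=4,fy=4,interpolation=cv2.INTER_CUBIC))
E
```

```text
{'time': np.float64(7.6), 'tool_pos': array([ 451.15 , -108.851,  118.128]), 'tcp_rot': array([ 3.141e+00, -1.000e-03,  3.033e+00]), 'contact_force': array([0.372, 5.49 , 4.044]), 'grip_width': np.float64(15.881), 'joint_positions': array([-4.020e-01,  4.650e-01,  1.906e+00,  1.000e-03,  7.720e-01,
       -1.865e+00])}
```

View pics/s3c.png

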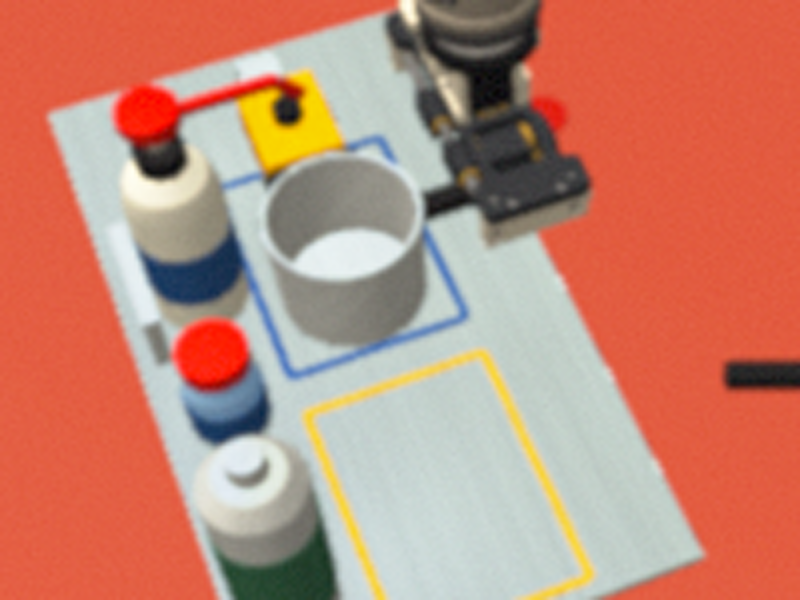

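The pot's near side is inside the blue frame, and the pad is just hidden behind its rim at about (275,180). Sliding friction reads about 5.3 N. I keep creeping.

Request:
carry_out --deltas '[[[0,-0.5,0,0],[0,-1,0,0],[0,-1.5,0,0],[0,-2,0,0]]]'

```text
time: 8.05
tool_pos: [450.9, -110.8, 118.1]
tcp_rot: [3.141, -0.001, 3.033]
contact_force: [1.4, 6.1, 4.2]
grip_width: 15.6
```

Request:
carry_out --deltas '[[[0,-0.5,0,0],[0,-1,0,0],[0,-1.5,0,0]]]'

```text
time: 8.35
tool_pos: [450.8, -112.3, 118.1]
tcp_rot: [3.141, -0.001, 3.033]
contact_force: [0.9, 5.2, 2.9]
grip_width: 15.7
```

Request:
carry_out --deltas '[[[0,-0.5,0,0],[0,-1,0,0],[0,-1.5,0,0]]]'

```text
time: 8.65
tool_pos: [450.6, -113.8, 118.1]
tcp_rot: [3.141, -0.001, 3.033]
contact_force: [-0.4, 5.6, 3.8]
grip_width: 15.8
```

```bash
python3 - <<'E'
from h import *
F=[]
for i in range(4):
    im,d=bot.capture('top');F.append(bot.get_obs()['contact_force'])
cv2.imwrite('pics/t4.png',im);print(np.round(F,1).tolist());st()
a=cv2.imread('pics/t2.png')
v=np.hstack([cv2.resize(x[165:225,350:420],None,fx=5.5,fy=5.5,interpolation=cv2.INTER_CUBIC) for x in(a,im)]);cv2.imwrite('pics/t4c.png',v)
E
```

```text
[[1.0, 6.0, 4.4], [0.5, 5.3, 3.8], [0.7, 5.6, 3.8], [1.1, 5.9, 4.0]]
{'time': np.float64(8.85), 'tool_pos': array([ 450.644, -113.857,  118.144]), 'tcp_rot': array([ 3.141e+00, -1.000e-03,  3.033e+00]), 'contact_force': array([1.05 , 5.938, 3.98 ]), 'grip_width': np.float64(15.642), 'joint_positions': array([-4.130e-01,  4.660e-01,  1.904e+00,  1.000e-03,  7.720e-01,
       -1.876e+00])}
```

View pics/t4c.png

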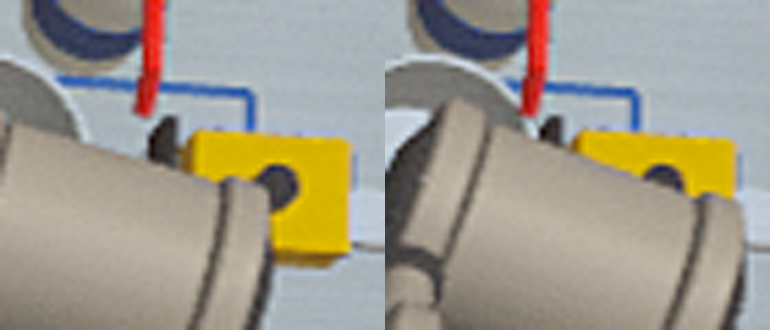

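The pad at (555,130) has not moved yet relative to the block, and the rim is almost at it. Next come 1.5 mm steps with averaged readings.

Request:
carry_out --deltas '[[[0,-0.5,0,0],[0,-1,0,0],[0,-1.5,0,0],[0,-1.5,0,0]]]'

```text
time: 9.25
tool_pos: [450.5, -115.3, 118.1]
tcp_rot: [3.141, -0.001, 3.033]
contact_force: [0.9, 5.8, 3.9]
grip_width: 16.1
```

```bash
cat > f.py <<'E'
from h import *
F=[]
for i in range(6):
    im,d=bot.capture('top');F.append(bot.get_obs()['contact_force'])
c,s=np.cos(.109),np.sin(.109);m=np.mean(F,0)
p=bot.get_obs()['tool_pos']-[561.8,-58,0]
# pad: dark pixels between block and spout
g=im[178:190,374:388].astype(int)
print('Fst y',round(m[0]*s+m[1]*c,2),'x',round(m[0]*c-m[1]*s,2),'z',round(m[2],2),'tool st y',round(p[0]*s+p[1]*c,2),'t',bot.get_obs()['time'])
print(im[184:187,372:390].max(2).tolist())
E
python3 f.py
```

```text
Fst y 5.42 x 0.24 z 3.63 tool st y -69.14 t 9.55
[[108, 104, 122, 165, 194, 193, 176, 200, 191, 191, 191, 189, 190, 188, 190, 188, 192, 193], [114, 102, 124, 169, 200, 200, 180, 197, 192, 190, 192, 191, 187, 187, 189, 188, 190, 188], [111, 112, 108, 132, 165, 171, 198, 135, 68, 81, 149, 196, 192, 192, 192, 190, 192, 193]]
```

Request:
carry_out --deltas '[[[0,-0.5,0,0],[0,-1,0,0],[0,-1.5,0,0],[0,-1.5,0,0]]]'

```text
time: 9.95
tool_pos: [450.3, -116.8, 118.2]
tcp_rot: [3.141, -0.0, 3.033]
contact_force: [1.2, 6.2, 3.2]
grip_width: 15.8
```

```bash
python3 f.py
```

```text
Fst y 5.21 x 0.57 z 3.23 tool st y -70.6 t 10.25
[[115, 106, 125, 170, 193, 194, 172, 198, 193, 191, 191, 191, 190, 192, 188, 189, 192, 191], [113, 105, 121, 171, 200, 199, 184, 196, 192, 192, 190, 190, 188, 189, 188, 190, 187, 191], [107, 109, 104, 118, 151, 176, 193, 137, 67, 83, 149, 197, 190, 192, 191, 190, 191, 194]]
```

Request:
carry_out --deltas '[[[0,-0.5,0,0],[0,-1,0,0],[0,-1.5,0,0],[0,-1.5,0,0]]]'

```text
time: 10.65
tool_pos: [450.1, -118.3, 118.1]
tcp_rot: [3.141, -0.001, 3.033]
contact_force: [0.4, 5.4, 4.5]
grip_width: 15.7
```

```bash
python3 f.py
```

```text
Fst y 5.64 x 0.25 z 3.69 tool st y -72.12 t 10.95
[[112, 107, 129, 165, 195, 195, 176, 198, 192, 190, 191, 191, 188, 190, 192, 189, 190, 192], [117, 109, 125, 168, 200, 200, 185, 196, 193, 187, 191, 190, 191, 187, 191, 187, 189, 187], [114, 113, 109, 109, 129, 182, 206, 135, 68, 85, 150, 195, 187, 192, 190, 192, 192, 191]]
```

```bash
sed -i 's/im\[184:187,372:390\]/im[186:190,376:388]/' f.py; python3 f.py
```

```text
Fst y 5.46 x -0.26 z 3.93 tool st y -72.1 t 11.25
[[133, 178, 206, 133, 73, 86, 150, 195, 188, 191, 195, 193], [125, 190, 207, 44, 46, 49, 143, 199, 193, 196, 194, 198], [105, 168, 212, 49, 36, 64, 147, 203, 201, 181, 180, 190], [152, 150, 173, 128, 54, 61, 150, 210, 176, 181, 223, 222]]
```

Request:
carry_out --deltas '[[[0,-0.5,0,0],[0,-1,0,0],[0,-1.5,0,0],[0,-1.5,0,0]]]'

```text
time: 11.65
tool_pos: [450.0, -119.8, 118.1]
tcp_rot: [3.141, -0.001, 3.033]
contact_force: [1.3, 5.4, 4.2]
grip_width: 16.1
```

```bash
python3 f.py
```

```text
Fst y 5.76 x 0.39 z 3.33 tool st y -73.58 t 11.95
[[116, 169, 213, 133, 67, 87, 151, 197, 190, 188, 191, 193], [99, 164, 208, 107, 41, 55, 145, 199, 192, 195, 192, 196], [110, 134, 168, 131, 42, 53, 146, 201, 199, 179, 183, 188], [155, 152, 174, 191, 49, 56, 147, 208, 176, 183, 222, 222]]
```

Request:
carry_out --deltas '[[[0,-0.5,0,0],[0,-1,0,0],[0,-1.5,0,0],[0,-1.5,0,0]]]'

```text
time: 12.35
tool_pos: [449.8, -121.3, 118.1]
tcp_rot: [3.141, -0.001, 3.033]
contact_force: [0.8, 5.2, 3.7]
grip_width: 15.1
```

```bash
python3 f.py
```

```text
Fst y 5.4 x 0.09 z 3.65 tool st y -75.13 t 12.65
[[108, 157, 213, 161, 63, 82, 153, 195, 190, 190, 193, 194], [113, 120, 192, 212, 38, 52, 142, 198, 193, 195, 195, 195], [137, 105, 164, 211, 80, 53, 146, 203, 201, 178, 180, 189], [163, 154, 154, 169, 131, 61, 145, 205, 175, 183, 223, 223]]
```

Request:
carry_out --deltas '[[[0,-0.5,0,0],[0,-1,0,0],[0,-1.5,0,0],[0,-1.5,0,0]]]'

```text
time: 13.05
tool_pos: [449.6, -122.8, 118.1]
tcp_rot: [3.141, -0.001, 3.033]
contact_force: [0.8, 6.0, 3.9]
grip_width: 16.0
```

```bash
python3 f.py
```

```text
Fst y 5.27 x 0.17 z 3.5 tool st y -76.6 t 13.35
[[112, 116, 192, 203, 66, 79, 151, 194, 190, 190, 191, 191], [114, 101, 154, 206, 127, 44, 139, 199, 192, 194, 193, 197], [143, 107, 116, 178, 179, 50, 142, 206, 200, 182, 180, 188], [163, 164, 150, 164, 183, 64, 142, 203, 177, 181, 223, 224]]
```

Request:
carry_out --deltas '[[[0,-0.5,0,0],[0,-1,0,0],[0,-1.5,0,0],[0,-1.5,0,0]]]'

```text
time: 13.75
tool_pos: [449.4, -124.1, 118.1]
tcp_rot: [3.141, -0.001, 3.033]
contact_force: [0.4, 6.3, 3.4]
grip_width: 15.7
```

```bash
python3 f.py
```

```text
Fst y 5.89 x 0.31 z 4.06 tool st y -77.94 t 14.05
[[116, 104, 176, 209, 151, 75, 151, 195, 191, 190, 193, 191], [117, 104, 128, 161, 137, 41, 139, 198, 193, 195, 192, 200], [158, 141, 121, 177, 213, 49, 142, 202, 199, 181, 179, 190], [170, 162, 158, 161, 151, 101, 142, 205, 179, 181, 224, 222]]
```

Request:
carry_out --deltas '[[[0,-0.5,0,0],[0,-1,0,0],[0,-1.5,0,0],[0,-1.5,0,0]]]'

```text
time: 14.45
tool_pos: [449.2, -125.5, 118.1]
tcp_rot: [3.141, -0.001, 3.034]
contact_force: [1.1, 6.8, 3.7]
grip_width: 16.0
```

```bash
python3 f.py
```

```text
Fst y 6.9 x -0.35 z 3.83 tool st y -79.33 t 14.75
[[116, 98, 131, 173, 161, 63, 131, 195, 193, 190, 192, 193], [115, 110, 101, 166, 206, 42, 95, 177, 196, 194, 194, 199], [158, 157, 132, 149, 194, 133, 91, 176, 207, 180, 179, 187], [168, 162, 161, 160, 177, 184, 99, 175, 179, 185, 222, 225]]
```

Contact shows in both signals: the force rose by about 1.3 N and the pad's edge moved. I push in 2 mm more.

Request:
carry_out --deltas '[[[0,-0.5,0,0],[0,-1,0,0],[0,-1.5,0,0],[0,-2,0,0],[0,-2,0,0]]]'

```text
time: 15.25
tool_pos: [448.8, -127.3, 118.0]
tcp_rot: [3.14, -0.002, 3.034]
contact_force: [1.2, 6.6, 4.4]
grip_width: 15.9
```

```bash
python3 f.py; python3 -c "
from h import *
st()"
```

```text
Fst y 7.16 x 0.01 z 4.46 tool st y -81.2 t 15.55
[[115, 102, 127, 177, 210, 140, 75, 151, 197, 190, 192, 194], [110, 110, 109, 129, 164, 135, 45, 144, 201, 196, 192, 195], [114, 148, 154, 136, 182, 212, 56, 143, 208, 178, 180, 188], [128, 165, 166, 160, 160, 150, 107, 142, 178, 183, 225, 224]]
{'time': np.float64(15.55), 'tool_pos': array([ 448.84 , -127.322,  118.057]), 'tcp_rot': array([ 3.140e+00, -1.000e-03,  3.034e+00]), 'contact_force': array([1.225, 7.779, 4.482]), 'grip_width': np.float64(16.019), 'joint_positions': array([-4.410e-01,  4.680e-01,  1.899e+00,  1.000e-03,  7.760e-01,
       -1.905e+00])}
```

Request:
carry_out --deltas '[[[0,0,0,0],[0,0,0,0],[0,0,0,0],[0,0,0,0],[0,0,0,0]]]' --fingers 44

```text
time: 16.05
tool_pos: [449.3, -128.3, 118.1]
tcp_rot: [-3.142, -0.0, 3.033]
contact_force: [0.1, 0.7, -0.1]
grip_width: 43.7
```

Request:
carry_out --deltas '[[[0,0,-5,0],[0,0,-15,0],[0,0,-30,0],[0,0,-55,0],[0,0,-90,0],[15,15,-130,0],[40,40,-165,0],[65,70,-180,0],[90,100,-190,0],[110,130,-190,0],[110,150,-190,0],[110,150,-190,0]]]'

```text
time: 17.25
tool_pos: [355.7, 34.5, 309.3]
tcp_rot: [3.141, 0.002, 3.036]
contact_force: [-0.3, -0.1, -0.2]
grip_width: 44.1
```

```bash
python3 - <<'E'
from h import *
st();im,d=snap('top','t5')
cv2.imwrite('pics/t5c.png',cv2.resize(im[120:270,235:445],None,fx=3.8,fy=3.8,interpolation=cv2.INTER_CUBIC))
print(im[186:190,376:388].max(2).tolist())
E
```

```text
{'time': np.float64(17.25), 'tool_pos': array([355.676,  34.51 , 309.348]), 'tcp_rot': array([3.141e+00, 2.000e-03, 3.036e+00]), 'contact_force': array([-0.259, -0.078, -0.236]), 'grip_width': np.float64(44.096), 'joint_positions': array([-1.190e-01,  9.000e-03,  1.892e+00,  1.000e-03,  1.238e+00,
       -1.585e+00])}
[[115, 107, 122, 183, 200, 74, 81, 153, 197, 193, 192, 193], [120, 110, 103, 147, 189, 139, 44, 142, 202, 196, 192, 200], [112, 112, 108, 128, 195, 213, 60, 145, 209, 182, 183, 188], [112, 112, 113, 99, 161, 213, 143, 159, 184, 184, 223, 225]]
```

View pics/t5c.png

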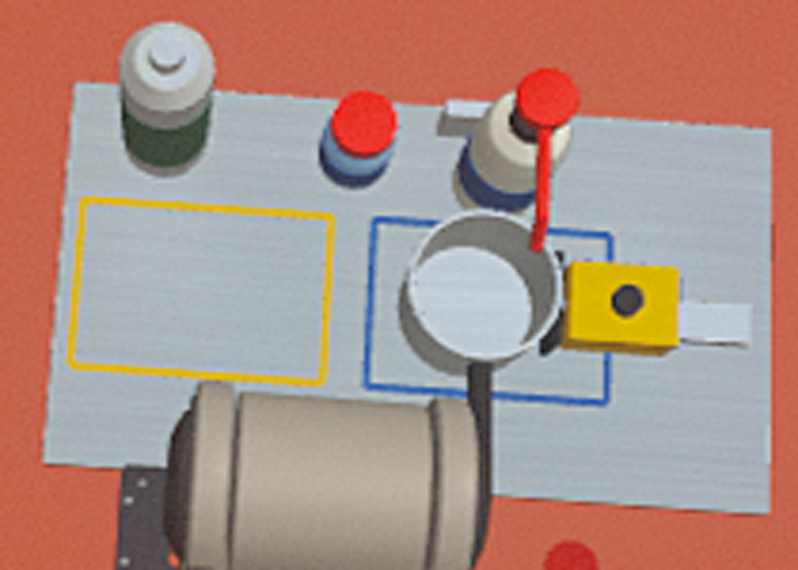

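The pot stands at about (485,285), with the spout tip over it at (538,245) and the pad pressed in at (556,260). The handle runs down from (480,363). I check its angle, then work out the pump move.

```bash
python3 - <<'E'
from h import *
im=cv2.imread('pics/t5.png').astype(int);p=[]
for v in range(218,250):   # right edge of dark handle, subpixel at half level
    r=im[v,355:375].max(1).astype(float)
    i=[k for k in range(len(r)-1) if r[k]<110<=r[k+1]]
    if i: k=i[-1]; p.append(ray('top',355+k+(110-r[k])/(r[k+1]-r[k]),v,74))
p=np.array(p);print(len(p),p[0],p[-1]);k=np.polyfit(p[:,0],p[:,1],1);print('handle yaw',np.arctan(k[0]),'res',np.std(p[:,1]-np.polyval(k,p[:,0])))
# plate edge yaw with same method: front edge (low x)
q=[]
for u in range(370,432,3):
    c=im[235:268,u];g=c[:,1]; i=[j for j in range(len(g)-1) if g[j]>125>=g[j+1]]
    if i:j=i[-1];q.append(ray('top',u,235+j+(g[j]-125)/(g[j]-g[j+1]),8))
q=np.array(q);k=np.polyfit(q[:,1],q[:,0],1);print('plate yaw',-np.arctan(k[0]),np.std(q[:,0]-np.polyval(k,q[:,1])))
print(delta([649.5,-165.5,320],3.033))
E
```

```text
32 [ 491.43989006 -137.92760633] [ 407.16640511 -130.94213263]
handle yaw -0.08172155279673708 res 0.09165297957991586
plate yaw -0.11610365730823835 0.42161844454569125
[-3.1287e+02 -1.6684e+02 -1.0910e+01  3.0000e-02]
```

The handle is within about 2° of square and the pad is still pressed in. Now the pump, with the fingers closed.

Request:
carry_out --deltas '[[[-20,-11,-6,0],[-50,-27,-11,0],[-90,-48,-11,0],[-130,-69,-11,0],[-170,-91,-11,0],[-210,-112,-11,0],[-245,-131,-11,0],[-275,-147,-11,0],[-300,-160,-11,0],[-313,-167,-11,0],[-313,-167,-11,0],[-313,-167,-11,0],[-313,-167,-11,0]]]' --fingers 0

```text
time: 18.6
tool_pos: [648.6, -167.1, 319.4]
tcp_rot: [3.141, -0.0, 3.033]
contact_force: [0.2, 0.5, -1.1]
grip_width: 0.4
```

```bash
python3 - <<'E'
from h import *
st();print(delta([649.5,-165.5,280],3.033))
E
```

```text
{'time': np.float64(18.6), 'tool_pos': array([ 648.573, -167.132,  319.409]), 'tcp_rot': array([ 3.141, -0.   ,  3.033]), 'contact_force': array([ 0.226,  0.538, -1.097]), 'grip_width': np.float64(0.386), 'joint_positions': array([-0.367,  0.607,  1.017,  0.   ,  1.518, -1.829])}
[-0.74  1.72 39.41 -0.  ]
```

Request:
carry_out --deltas '[[[-1,1.5,8,0],[-1,1.5,18,0],[-1,1.5,28,0],[-1,1.5,35,0],[-1,1.5,39,0],[-1,1.5,41,0],[-1,1.5,43,0],[-1,1.5,43,0]]]'

```text
time: 19.4
tool_pos: [650.4, -165.7, 276.2]
tcp_rot: [3.142, 0.0, 3.033]
contact_force: [0.6, 0.5, 0.0]
grip_width: 0.5
```

Request:
carry_out --deltas '[[[0,0,1,0],[0,0,2,0],[0,0,3,0],[0,0,4,0],[0,0,5,0],[0,0,6,0],[0,0,7,0],[0,0,8,0],[0,0,8,0],[0,0,8,0]]]'

```text
time: 20.4
tool_pos: [650.4, -165.7, 268.4]
tcp_rot: [-3.142, 0.0, 3.033]
contact_force: [-0.1, 0.0, 3.3]
grip_width: 0.4
```

Request:
carry_out --deltas '[[[0,0,1,0],[0,0,2,0],[0,0,3,0],[0,0,4,0],[0,0,4,0],[0,0,4,0]]]'

```text
time: 21.0
tool_pos: [650.5, -165.7, 264.4]
tcp_rot: [-3.142, 0.0, 3.033]
contact_force: [-1.7, 0.2, 5.3]
grip_width: 0.2
```

Request:
carry_out --deltas '[[[0,0,1,0],[0,0,2,0],[0,0,3,0],[0,0,4,0],[0,0,5,0],[0,0,5,0],[0,0,5,0]]]'

```text
time: 21.7
tool_pos: [650.5, -165.7, 259.8]
tcp_rot: [-3.141, 0.001, 3.033]
contact_force: [-2.7, 1.1, 7.1]
grip_width: 0.5
```

Request:
carry_out --deltas '[[[0,0,0.5,0],[0,0,1,0],[0,0,1,0],[0,0,1,0]]]'

```text
time: 22.1
tool_pos: [650.4, -165.7, 258.9]
tcp_rot: [-3.141, 0.001, 3.033]
contact_force: [-1.9, 0.6, 7.7]
grip_width: 0.4
```

Request:
carry_out --deltas '[[[0,0,0.5,0],[0,0,1,0],[0,0,1,0],[0,0,1,0]]]'

```text
time: 22.5
tool_pos: [650.4, -165.7, 258.7]
tcp_rot: [-3.141, 0.002, 3.033]
contact_force: [-3.5, 1.1, 10.6]
grip_width: 0.4
```

The head has bottomed: 10.6 N and the tool has stopped moving. Now up and away.

Request:
carry_out --deltas '[[[0,0,-1.5,0],[0,0,-4,0],[0,0,-7,0],[0,0,-10,0],[0,0,-13,0],[0,0,-17,0],[0,0,-25,0],[0,0,-40,0],[0,0,-60,0],[0,0,-70,0],[0,0,-70,0]]]'

```text
time: 23.6
tool_pos: [650.8, -165.8, 328.8]
tcp_rot: [-3.141, 0.003, 3.033]
contact_force: [0.2, -0.8, -1.1]
grip_width: 0.6
```

Request:
carry_out --deltas '[[[10,10,0,0],[35,30,0,0],[70,60,0,0],[105,90,0,0],[145,120,0,0],[180,150,0,0],[215,180,0,0],[245,205,0,0],[270,230,0,0],[290,255,0,0],[300,280,0,0],[300,300,0,0],[300,310,0,0],[300,310,0,0]]]'

```text
time: 25.0
tool_pos: [385.7, 175.6, 326.6]
tcp_rot: [-3.141, -0.001, 3.035]
contact_force: [-0.3, -0.1, 0.3]
grip_width: 0.3
```

```bash
python3 - <<'E'
from h import *
st();im,d=snap('top','t6');W=cloud('top',d)
cv2.imwrite('pics/t6c.png',cv2.resize(im[120:270,235:445],None,fx=3.8,fy=3.8,interpolation=cv2.INTER_CUBIC))
print(im[186:190,376:388].max(2).tolist())
I=im.astype(int);red=(I[...,2]>140)&(I[...,1]<60)&(I[...,0]<60)
for n in('t0','t6'):
    D=np.load(f'pics/{n}.npy');w=cloud('top',D)[138:154,372:386];print(n,'head z',np.median(w[red[138:154,372:386]][:,2]))
a=cv2.imread('pics/t0.png').astype(int)
for n,(u0,u1,v0,v1) in dict(can=(262,295,122,168),jar=(317,343,142,172),brush=(145,172,205,280)).items(): print(n,abs(I-a)[v0:v1,u0:u1].max(),abs(I-a)[v0:v1,u0:u1].mean())
def line(ch,it,z,thr,win,ax):pass
E
```

```text
{'time': np.float64(25.0), 'tool_pos': array([385.664, 175.614, 326.59 ]), 'tcp_rot': array([-3.141e+00, -1.000e-03,  3.035e+00]), 'contact_force': array([-0.326, -0.121,  0.277]), 'grip_width': np.float64(0.274), 'joint_positions': array([ 0.246,  0.126,  1.714, -0.   ,  1.302, -1.218])}
[[119, 104, 127, 185, 200, 73, 76, 151, 198, 191, 191, 194], [118, 115, 104, 146, 187, 141, 44, 144, 201, 194, 194, 196], [115, 116, 104, 125, 194, 214, 60, 146, 209, 182, 184, 190], [113, 111, 110, 103, 165, 214, 137, 157, 185, 184, 224, 224]]
t0 head z nan
t6 head z 207.20075172800978
can 14 2.3148880105401846
jar 25 2.713675213675214
brush 18 2.5211522633744856
```

View pics/t6c.png

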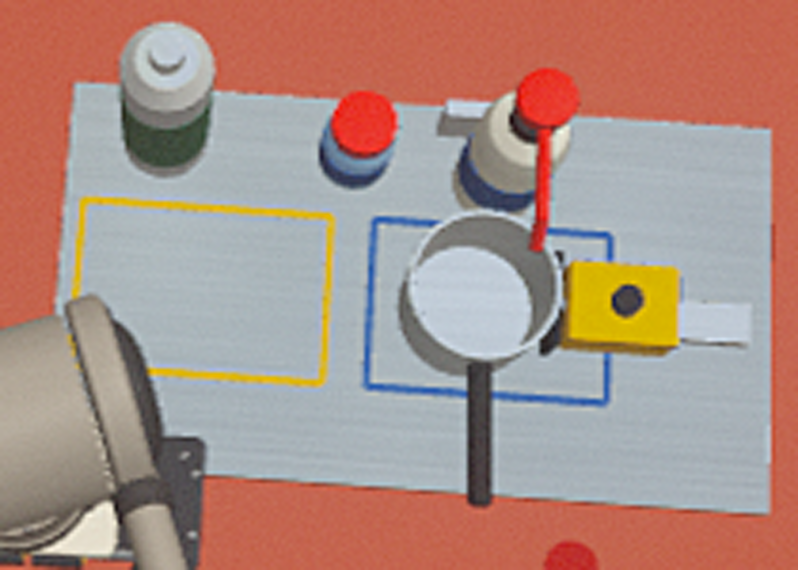

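The pot stands against the pressed-in pad under the spout, and the pump head is back up at (548,98). The handle runs from (480,363) to (480,505). One last check of its angle against nearby lines.

```bash
python3 - <<'E'
from h import *
im=cv2.imread('pics/t6.png').astype(float)
def cen(v0,v1,u0,u1,z,w):
    p=[]
    for v in range(v0,v1):
        x=np.clip(w(im[v,u0:u1]),0,None)
        if x.sum()>0:p.append(ray('top',u0+(x*np.arange(u1-u0)).sum()/x.sum(),v,z))
    p=np.array(p);k=np.polyfit(p[:,0],p[:,1],1);return round(np.arctan(k[0]),4),p.mean(0).round(1),np.std(p[:,1]-np.polyval(k,p[:,0])).round(2)
print('handle',cen(218,249,353,370,78,lambda r:130-r.max(1)))
bl=lambda r:r[:,0]-r[:,2]-40
print('blue L',cen(182,219,328,336,8,bl),'blue R',cen(210,223,391,399,8,bl))
ye=lambda r:r[:,2]-r[:,0]-40
print('yellow R',cen(180,218,317,326,8,ye))
E
```

```text
handle (np.float64(-0.0783), array([ 450.3, -125.2]), np.float64(0.2))
blue L (np.float64(-0.1154), array([560.2, -63.9]), np.float64(0.17)) blue R (np.float64(-0.1155), array([ 501. , -238.3]), np.float64(0.09))
yellow R (np.float64(-0.1154), array([566.1, -31.9]), np.float64(0.22))
```

```bash
python3 -c "
from h import *
st();print(bot.close_job())"
```

```text
{'time': np.float64(25.05), 'tool_pos': array([385.679, 174.939, 326.606]), 'tcp_rot': array([-3.141e+00, -1.000e-03,  3.034e+00]), 'contact_force': array([-0.32 ,  0.059, -0.993]), 'grip_width': np.float64(0.292), 'joint_positions': array([ 0.245,  0.126,  1.715, -0.   ,  1.302, -1.219])}
the job is handed in; nothing more can be done
None
```

The job is handed in after 25 s of the 72 s allowed. The pot stands against the pad under the spout, and the pump was pressed once and let up again.

- **Slide:** I gripped the pot by its handle and slid it along the lane, creeping the last stretch. Contact showed as a rise of about 1.4 N over the friction force of about 5.5 N. I then pushed the pad in to about 3 mm, adding about 2 N at most, well under the 8 N limit. After release and again after pumping, the pad was still pressed in and had not moved.
- **Pump:** I pressed it with closed fingers until it bottomed out, which read 10.6 N against the 25 N limit. Afterwards the depth image put the head back at 207 mm.
- **Bystanders:** In the top view, the jar, can and brush look the same as at the start.
- **Handle not exactly square:** The last check put the handle about 2° off square (yaw -0.078 rad against -0.115 rad for the lane lines). It probably turned slightly when the gripper let go. I left it rather than risk moving the pot off the pad.

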